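Hang the large rings on the screwdriver

TASK

Take the dark screwdriver off its wire-fork rest, push its shaft through both of the large rings that stand in their rack, and lift the two off together. Lay the screwdriver back level in the forks of the rest, shaft on the same side as before, so that both rings hang freely from the shaft between the forks. Leave the small rings standing in their own rack.

Things in the scene. Friction and masses are not known exactly. Their poses are not given: they have to be found in the camera images.
- driver_handle (a point): on the axis of the dark screwdriver (200 mm long, 90 g), in the handle. y axis: along the tool to the handle's butt; -y to the tip. Handle 30 mm thick, 100 mm long: it ends 55 mm from here towards +y and meets the shaft 45 mm from here towards -y. Shaft 6 mm thick, its tip 145 mm from here. At the start the tool lies level in its rest.
- driver_shaft (a point): on the axis of the dark screwdriver's shaft, 40 mm from the handle's front and 60 mm from the tip; same axes as driver_handle
- ring_large_a_center (a point): centre of one large ring: flat steel ring, outer diameter 66 mm, bore 44 mm, 10 mm thick, 30 g, standing on edge in rack_large, centre 60 mm above the desk. y axis: the bore's axis, level, pointing roughly to the robot's left.
- ring_large_b_center (a point): centre of the other large ring: flat steel ring, outer diameter 66 mm, bore 44 mm, 10 mm thick, 30 g, standing on edge in rack_large, in line with the first, 20 mm from it, centre 60 mm above the desk. y axis: the bore's axis, level, pointing roughly to the robot's left.
- rack_large: the large rings' fixed wooden rack: board 73 x 66 x 12 mm with two low rails under the rings and thin upright dowels, 62 mm high, 22 mm or more to either side of the bore's axis; both ends are open. Origin: centre of the underside; y axis: along the bores.
- ring_small_a_center (a point): centre of one small ring (leave it): flat steel ring, outer diameter 42 mm, bore 24 mm, 10 mm thick, 30 g, standing on edge in a smaller rack, centre 46 mm above the desk. y axis: the bore's axis, level, pointing roughly to the robot's left.
- ring_small_b_center (a point): centre of the other small ring (leave it): flat steel ring, outer diameter 42 mm, bore 24 mm, 10 mm thick, 30 g, standing on edge in the same smaller rack, centre 46 mm above the desk. y axis: the bore's axis, level, pointing roughly to the robot's left.
- rest: fixed rest: base 70 x 190 x 12 mm, two wire V forks. Origin: centre of the underside; +y towards the handle. A tool in it has its axis at x = 0, 85 mm up. Shaft fork: y = -80 mm, 36 mm wide, 95 high; handle fork: y = 78, 60 wide, 90 high. At the start driver_handle is at about y = 45, the tip at -100. A large ring hung on the shaft has its centre 19 mm and lower edge 52 mm below the shaft's axis.
Mind the look-alikes: they are no part of the job. There is more than one size of the rest; the job needs the largest. Leave any blue look-alike of the part that bears ring_large_a_center alone.

How it is judged (in metres and radians):
On the way:
1. both large rings hang on the screwdriver's shaft at the same time, lifted clear of their rack (centres more than 100 mm above the desk) (height (world z) of each of ring_large_a_center, ring_large_b_center above 0.1 m and distance between each of ring_large_a_center, ring_large_b_center and driver_shaft below 0.055 m), for 0.2 s.
At the end, for the whole second after the job is handed in: Screwdriver at rest in both forks as at first (12 mm sideways, 20 mm along, axis 73-97 mm high, 10 degrees). Both large rings at rest, hung on the shaft between the forks: within 15 mm of the axis sideways, centres 55-80 mm high. Small rings within 20 mm of where they stood (x of driver_handle in the frame of rest between -0.012 and 0.012 m and y of driver_handle in the frame of rest between 0.025 and 0.065 m and z of driver_handle in the frame of rest between 0.073 and 0.097 m and z of driver_shaft in the frame of rest between 0.073 and 0.097 m and angle between the y axis of driver_handle and the y axis of rest, either way round below 0.17 rad and x of ring_large_a_center in the frame of rest between -0.015 and 0.015 m and y of ring_large_a_center in the frame of rest between -0.077 and 0.005 m and z of ring_large_a_center in the frame of rest between 0.055 and 0.08 m and x of ring_large_b_center in the frame of rest between -0.015 and 0.015 m and y of ring_large_b_center in the frame of rest between -0.077 and 0.005 m and z of ring_large_b_center in the frame of rest between 0.055 and 0.08 m and distance between each of ring_large_a_center, ring_large_b_center and driver_shaft below 0.06 m and distance of each of ring_small_a_center, ring_small_b_center from where it was at the start of the episode below 0.02 m and linear speed of each of driver, ring_large_a, ring_large_b below 0.03 m/s); the robot touches nothing.
It also fails if it takes over 54 s, if anything falls off the work surface, if the arm or the gripper's body presses on something with over 40 N, if the wrist force passes 120 N, or if a joint passes its speed limit or range.

ROBOT

A 6-joint arm with a two-finger parallel gripper is mounted at the origin on a cart in front of the work surface, level with it; the furniture and walls round the work are solid. World frame = base frame: x ahead of the robot, y to its left, z up, the work surface at z = 0. Lengths are in mm, angles in degrees, forces in N, time in s.
With the tool pointing down it reaches from about 275 to 750 mm from the base axis. Payload 10.2 kg.
Tool frame: the origin (TCP) lies at the very end of the fingers, on their centre line; the grasp point (between the pads) lies ctrl.pinch_z behind it (ctrl.pinch_z is the distance from the TCP to the grasp point, in mm); z points along the fingers, x is the direction in which the jaws open and shut, and the axes are right-handed (so a half turn about z gives the same grasp; the last joint's range is limited). The gripper opens to 85 mm and grips with 20 to 120 N. Pads are 22 mm wide; open, the fingers measure 114 mm over their backs; the gripper's body (76 mm by 85 mm) begins 54 mm behind the grasp point. The pads swing forward as they close: fully open they stand 13 mm farther back than shut.
Start: joints at [-84.305, 17.928, 85.812, -0, 76.261, -12.8], TCP at [166.529, -497.895, 231.294] pointing down, gripper open.
Joint ranges: [-168.41, 168.41], [-55.51, 124.54], [10.69, 146.95], [-70.63, 250.63], [1, 178], [-165.06, 165.06]. Speed limits (degrees/s): [136.94, 136.94, 172.46, 180, 180, 180].

INTERFACE

Orientations are given as [roll, pitch, yaw] about the fixed x, y, z axes, in that order (R = Rz(yaw) Ry(pitch) Rx(roll)).
In Python, from bench import ctrl gives the robot as it stands.
- The arm moves only by the tool drive_tool, never from a script. Its argument "deltas" is text: rows parted by semicolons, each of 4 numbers parted by spaces: the shift along the tool's x, y, z in cm, then the turn about the tool's z in rad. In form: dx dy dz twist; .... A call has 1 to 12 rows; each row is the pose to reach, as a shift and turn from the pose commanded when the call began, along the tool's axes at that moment; what a row does not reach only later rows make up. A row lasts 1/8 s, in which the tool goes at most 62.5 mm and 10.7 degrees, less where a joint would pass 70% of its speed; a pose out of reach is approached as far as the arm can. A call with a gripper value outside its range is refused whole. "grip" is the finger opening in cm, from 0 to 8.54, set as the call begins (left out, the last holds). The fingers move at their own pace and stop on an object; the grip force is fixed at half the most. Time passes only in rows, so rows that repeat a pose let the fingers close. It gives the time, the measured TCP pose, the force and the opening at its end, in the units of the state.
- ctrl.get_obs(): the state, without advancing time (a new reading comes with each control period).
- ctrl.camera(name): name is "side" or "top" or "wrist"; returns a dict with "color" (400x640x3 uint8, red, green, blue), "intrinsics" (3x3 intrinsics, pixels), "dist" ([k1, k2, p1, p2, k3] as OpenCV has them; the pictures are not rectified), "T" (4x4, takes a point from camera to world coordinates); the wrist camera has in their place "T_tool_cam" (4x4, takes a point from camera to tool coordinates, whose origin is the TCP and whose axes are the tool frame's). Camera axes: x right, y down, z forward; pixel columns grow to the right and rows downward; lengths in mm; the calibration is good to about 2 mm. A picture is of the moment at which its call begins: read the wrist's pose just before it. There is no depth.
- ctrl.finish_job(): hands the job in, once; it reports no verdict.
The state is a dict: "time_s": time; "joint_pos": joint angles; "joint_vel": joint speeds; "joint_torque": joint torques, N m; "ee_pos": TCP position; "tcp_rot": TCP orientation; "ft_force": force on the tool from outside, world axes, zero at the start; "ft_torque": the same for the moment, N m; "grip_width": finger opening in mm.
Only numpy, scipy, OpenCV 4.12 (cv2) and the standard library are available. Lean on these libraries where they do the work, as an engineer would, in place of code of your own. Each camera call takes 0.05 s, during which the arm holds its last target. There are 200 camera calls.

## Working session

There is one attempt and no reset: what is moved stays moved. The work goes in short steps, Python scripts to look and compute and a tool call to move; the robot and the scene stay as the last step left them, time stands still between calls to the robot, and variables do not carry over. Pictures are saved under pics/ and viewed, about 8 in all and at most 12, crops included, and the job is handed in when it is done.

Besides the shell and the picture viewer there is one more tool, called after "Request:" as name(argument=value, ...) on one line, values as JSON. drive_tool: Moves the arm, as the interface text tells. Its arguments: {"type":"object","properties":{"deltas":{"type":"string"},"grip":{"type":"number"}},"required":["deltas"]}

```bash
mkdir -p pics; ls; python3 - <<'E'
from bench import ctrl
import cv2,pickle
o=ctrl.get_obs();print(o,ctrl.pinch_z)
d={}
for n in("top","side","wrist"):
    c=ctrl.camera(n);d[n]=c;cv2.imwrite(f"pics/{n}0.png",c["color"][:,:,::-1]);print(n,c["intrinsics"].tolist(),c["dist"]);print(c.get("T",c.get("T_tool_cam")))
pickle.dump(d,open("c0.pkl","wb"))
E
```

```text
pics
{'time_s': 0.0, 'joint_pos': array([-8.43061916e+01,  1.79587782e+01,  8.58563274e+01,  5.94256031e-04,
        7.62608769e+01, -1.27995243e+01]), 'joint_vel': array([-0.10391599, -0.03427074,  0.01525106,  0.0402081 ,  0.06115875,
       -0.10355998]), 'joint_torque': array([-3.59696360e-04, -4.12269008e+01, -2.59740758e+01, -1.69135060e-04,
        4.24348604e-03, -2.19018361e-06]), 'ee_pos': array([ 166.49335315, -497.61362226,  230.72579767]), 'tcp_rot': array([-1.79982604e+02,  7.39665848e-02, -7.15067976e+01]), 'ft_force': array([1.13032171, 0.7440304 , 0.62971867]), 'ft_torque': array([-0.02328134, -0.03144648,  0.05170336]), 'grip_width': 85.21578269772434} 18.700000000000003
top [[390.9379002602327, 0.0, 317.39034562921336], [0.0, 390.9379002602327, 198.02336320201508], [0.0, 0.0, 1.0]] [0.02132333 0.         0.         0.         0.        ]
[[-1.33359922e-02 -9.91458949e-01  1.29735517e-01  3.41308283e+02]
 [-9.99776301e-01  1.53516573e-02  1.45490544e-02 -3.51173702e+01]
 [-1.64164454e-02 -1.29512469e-01 -9.91441890e-01  1.25473341e+03]
 [ 0.00000000e+00  0.00000000e
[... 224 characters left out ...]
01561e-01 -5.31098128e-02  4.86772518e-02  4.18229798e+02]
 [-6.80985629e-02 -4.74537425e-01  8.77597185e-01 -1.14668366e+03]
 [-2.35098445e-02 -8.78631652e-01 -4.76921070e-01  7.16982616e+02]
 [ 0.00000000e+00  0.00000000e+00  0.00000000e+00  1.00000000e+00]]
wrist [[327.6838847670284, 0.0, 315.7059229709458], [0.0, 327.6838847670284, 194.7371864331144], [0.0, 0.0, 1.0]] [-0.0275287  0.         0.         0.         0.       ]
[[ 9.99998818e-01 -4.34534103e-05 -1.53703037e-03  6.91537095e-01]
 [ 5.38431731e-04  9.46208938e-01  3.23555799e-01 -8.34382468e+01]
 [ 1.44029227e-03 -3.23556244e-01  9.46207843e-01 -1.42231456e+02]
 [ 0.00000000e+00  0.00000000e+00  0.00000000e+00  1.00000000e+00]]
```

View pics/top0.png

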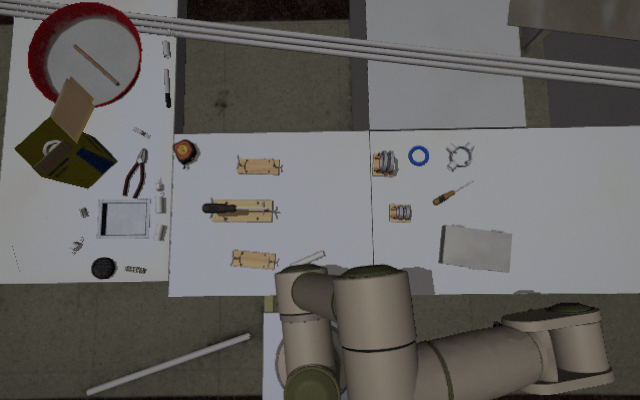

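View pics/side0.png

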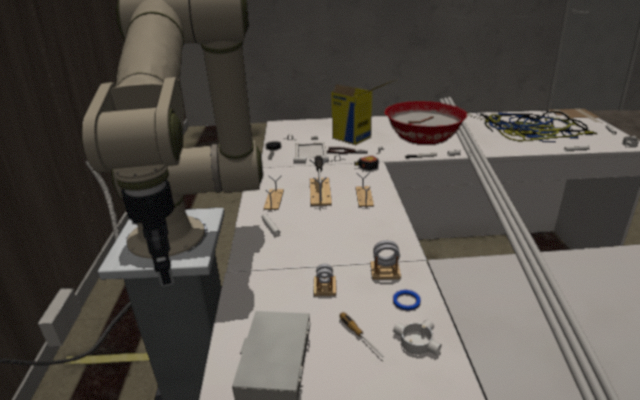

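The top view shows the large rest with the dark driver at about (243,210), handle left (+y). The large rings are at (385,162), the small rings at (400,212) and a blue ring at (419,156). I'll crop in to measure.

```bash
cat > h.py <<'E'
import numpy as np,cv2,pickle
from scipy.spatial.transform import Rotation as R
def ray(c,px,T=None):
    T=c["T"] if T is None else T
    p=cv2.undistortPoints(np.float64(px).reshape(-1,1,2),c["intrinsics"],np.array(c["dist"]))[:,0]
    return T[:3,3],np.c_[p,np.ones(len(p))]@T[:3,:3].T
def at_z(c,px,z,T=None):
    o,d=ray(c,px,T); z=np.broadcast_to(z,len(d)); return o+d*((z-o[2])/d[:,2])[:,None]
def proj(c,P,T=None):
    T=c["T"] if T is None else T
    W=np.linalg.inv(T)
    return cv2.projectPoints(np.float64(P).reshape(-1,1,3),cv2.Rodrigues(W[:3,:3])[0],W[:3,3],c["intrinsics"],np.array(c["dist"]))[0][:,0]
def wristT(c,o):
    M=np.eye(4);M[:3,:3]=R.from_euler("xyz",o["tcp_rot"],degrees=True).as_matrix();M[:3,3]=o["ee_pos"];return M@c["T_tool_cam"]
E
python3 - <<'E'
import pickle,cv2,numpy as np
d=pickle.load(open("c0.pkl","rb"))
t=d["top"]["color"][:,:,::-1]
a=cv2.resize(t[190:230,190:290],None,fx=8,fy=8,interpolation=cv2.INTER_CUBIC)
b=cv2.resize(t[140:180,355:455],None,fx=8,fy=6.5,interpolation=cv2.INTER_CUBIC)
b=cv2.resize(t[145:178,360:410],None,fx=8,fy=8,interpolation=cv2.INTER_CUBIC)
s=d["side"]["color"][:,:,::-1]
e=cv2.resize(s[240:285,360:410],None,fx=8,fy=264/45,interpolation=cv2.INTER_CUBIC)
im=np.vstack([a,np.hstack([b,e])]);print(im.shape);cv2.imwrite("pics/crop.png",im)
E
```

```text
(584, 800, 3)
```

View pics/crop.png

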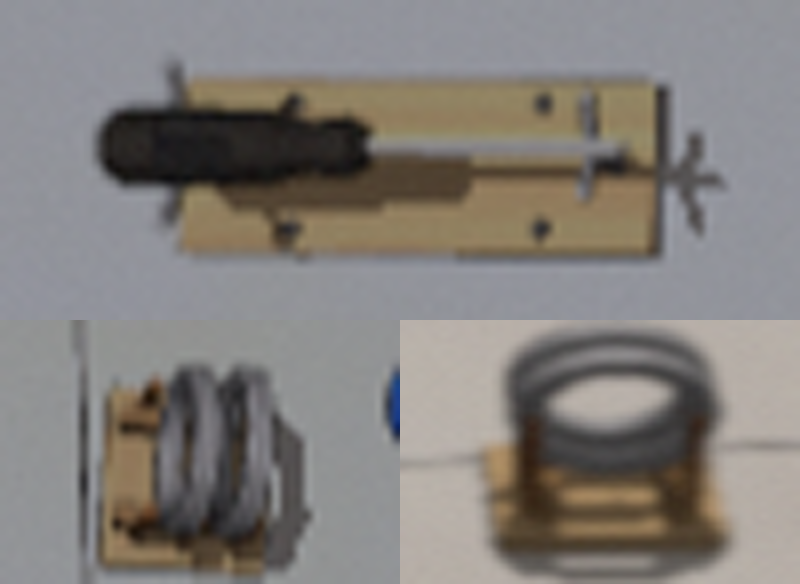

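```bash
python3 - <<'E'
from h import *
d=pickle.load(open("c0.pkl","rb"));t=d["top"]
f=lambda L,ox,oy:[(ox+x/8-.44,oy+y/8-.44) for x,y in L]
print(at_z(t,f([(97,145),(370,146),(632,154)],190,190),85).round(1))
print("base corners",at_z(t,f([(180,80),(655,80),(655,252),(182,252)],190,190),12).round(1))
print("rings",at_z(t,f([(200,48),(190,212),(248,48),(246,215)],360,145),60).round(1))
print("rack corners",at_z(t,f([(112,70),(104,245),(262,252)],360,145),12).round(1))
E
```

```text
[[470.4 331.6  85. ]
 [468.4 228.5  85. ]
 [463.9 129.6  85. ]]
base corners [[504.2 321.7  12. ]
 [501.2 130.7  12. ]
 [432.2 130.6  12. ]
 [435.  319.4  12. ]]
rings [[ 643.7 -229.2   60. ]
 [ 578.8 -223.    60. ]
 [ 643.4 -247.8   60. ]
 [ 577.2 -244.6   60. ]]
rack corners [[ 647.4 -201.1   12. ]
 [ 575.4 -195.6   12. ]
 [ 571.4 -258.8   12. ]]
```

```bash
cat >> h.py <<'E'
def plan(*targets):
    "targets: x,y,z,yaw(deg) -> rows dx dy dz(cm) twist(rad)"
    from bench import ctrl
    o=ctrl.get_obs();Rm=R.from_euler("xyz",o["tcp_rot"],degrees=True).as_matrix()
    print("now",o["time_s"],o["ee_pos"].round(1),o["tcp_rot"].round(2),"grip",o["grip_width"],"F",o["ft_force"].round(1))
    for t in targets:
        dd=Rm.T@(np.array(t[:3])-o["ee_pos"])/10; tw=-np.radians((t[3]-o["tcp_rot"][2]+180)%360-180)
        print(*dd.round(2),tw.round(3))
E
python3 -c "
from h import *
plan((420,-250,230,-40),(468.8,100,210,-10),(468.8,270,190,-0.9))"
```

```text
now 0.15 [ 166.5 -497.7  230.9] [-1.7999e+02  6.0000e-02 -7.1510e+01] grip 85.44431402591991 F [-0.5 -0.5 -1.3]
-15.45 -31.9 0.11 -0.55
-47.09 -47.63 2.14 -1.073
-63.21 -53.02 4.16 -1.232
```

Request:
drive_tool(deltas="-15.45 -31.9 0 -0.55;-15.45 -31.9 0 -0.55;-15.45 -31.9 0 -0.55;-15.45 -31.9 0 -0.55;-15.45 -31.9 0 -0.55;-15.45 -31.9 0 -0.55;-47 -47.6 2 -1.07;-47 -47.6 2 -1.07;-47 -47.6 2 -1.07;-47 -47.6 2 -1.07;-47 -47.6 2 -1.07;-47 -47.6 2 -1.07", grip=8.5)

```text
time_s: 1.65
ee_pos: [468.6, 101.4, 211.1]
tcp_rot: [-180.0, 0.0, -10.1]
ft_force: [-0.5, -0.3, 0.4]
grip_width: 84.9
```

```bash
python3 -c "
from h import *
plan((468.8,270,190,-0.9))"
```

```text
now 1.65 [468.6 101.4 211.1] [-1.800e+02  2.000e-02 -1.009e+01] grip 84.94351563771735 F [-0.5 -0.3  0.4]
-2.93 -16.61 2.11 -0.16
```

Request:
drive_tool(deltas="-2.95 -16.6 2.1 -0.16;-2.95 -16.6 2.1 -0.16;-2.95 -16.6 2.1 -0.16;-2.95 -16.6 2.1 -0.16;-2.95 -16.6 2.1 -0.16")

```text
time_s: 2.28
ee_pos: [469.2, 267.0, 190.2]
tcp_rot: [180.0, 0.0, -1.0]
ft_force: [-0.0, -0.4, -0.1]
grip_width: 85.0
```

```bash
cat >> h.py <<'E'
def shot(n,name="wrist"):
    from bench import ctrl
    o=ctrl.get_obs();c=ctrl.camera(name);c=dict(c)
    if name=="wrist": c["T"]=wristT(c,o)
    c["o"]=o
    pickle.dump(c,open(n+".pkl","wb"));cv2.imwrite(f"pics/{n}.png",c["color"][:,:,::-1]);print(o["time_s"],o["ee_pos"],o["tcp_rot"],o["ft_force"],o["ft_torque"]);return c
E
python3 -c "
from h import *
c=shot('w1')
print(proj(c,[(470.4,331.6,85),(468.8,270.5,85),(468.1,225.5,85),(466.6,125.6,85)]))"
```

```text
2.275 [469.1628331  266.9917775  190.15782951] [ 1.79978364e+02  2.32816436e-02 -1.02849695e+00] [-0.04209453 -0.40414666 -0.10215477] [ 0.00293344 -0.01061179  0.06998199]
[[315.66593733 109.44037808]
 [315.07552872 188.76891688]
 [315.26681853 239.97559818]
 [315.68395049 335.66501155]]
```

View pics/w1.png

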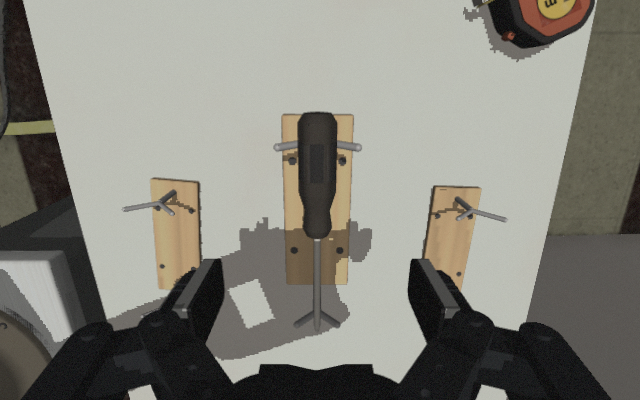

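```bash
python3 -c "
from h import *
c=pickle.load(open('w1.pkl','rb'))
print(at_z(c,[(317,112),(317.5,238),(317.3,329)],[90,85,85]).round(1))
print('base',at_z(c,[(282,114),(353,114),(287,284),(348,284)],12).round(1))
plan((470,272,66,-0.9))"
```

```text
[[471.3 330.2  90. ]
 [470.  227.3  85. ]
 [468.2 133.3  85. ]]
base [[438.  322.6  12. ]
 [505.7 321.4  12. ]
 [433.9 133.6  12. ]
 [503.5 132.4  12. ]]
now 2.325 [469.4 266.6 190.3] [179.99   0.    -1.08] grip 84.9415500663812 F [ 0.6 -0.1 -0. ]
0.05 -0.54 12.43 -0.003
```

Request:
drive_tool(deltas="0.1 -0.55 6 0;0.1 -0.55 10 0;0.1 -0.55 12.6 0;0.1 -0.55 12.6 0;0.1 -0.55 12.6 0")

```text
time_s: 2.95
ee_pos: [471.2, 272.6, 65.7]
tcp_rot: [-180.0, -0.1, -1.1]
ft_force: [-0.4, -0.4, -0.0]
grip_width: 85.2
```

Request:
drive_tool(deltas="0 0 0 0;0 0 0 0;0 0 0 0;0 0 0 0;0 0 0 0;0 0 0 0", grip=2)

```text
time_s: 3.7
ee_pos: [470.3, 273.0, 64.5]
tcp_rot: [-180.0, -0.0, -1.0]
ft_force: [-1.8, -0.3, 5.3]
grip_width: 27.8
```

Request:
drive_tool(deltas="0 0 0 0;0 0 -1 0;0 0 -3 0;0 0 -6 0;0 0 -10 0;0 0 -13 0;0 0 -13 0;0 0 -13 0", grip=1.5)

```text
time_s: 4.7
ee_pos: [469.9, 272.7, 193.3]
tcp_rot: [180.0, 0.1, -1.0]
ft_force: [-0.4, 0.3, -0.8]
grip_width: 27.7
```

```bash
python3 -c "
from h import *
c=shot('w2');s=shot('s2','side')
a=c['color'][:,120:520,::-1]
b=cv2.resize(s['color'][100:220,240:400,::-1],None,fx=2.5,fy=2.5)
cv2.imwrite('pics/w2c.png',np.hstack([a,np.vstack([b,np.zeros((100,400,3),np.uint8)])]))
plan((600,-20,190,-4))"
```

```text
4.7 [469.86781327 272.69868129 193.26378757] [ 1.79967071e+02  9.23812084e-02 -1.03511715e+00] [-0.35367812  0.2883819  -0.82860058] [-0.02413501  0.03718226 -0.01047123]
4.75 [469.79700218 272.67735263 193.01375434] [ 1.79957088e+02  1.25133082e-01 -1.03765577e+00] [-0.48790313 -0.29574689 -0.17445279] [-0.02920799  0.02500441 -0.02157645]
now 4.8 [469.8 272.7 193. ] [ 1.7995e+02  1.3000e-01 -1.0400e+00] grip 28.370104629359062 F [-0.3  0.7 -0.6]
13.55 29.03 0.29 0.052
```

View pics/w2c.png

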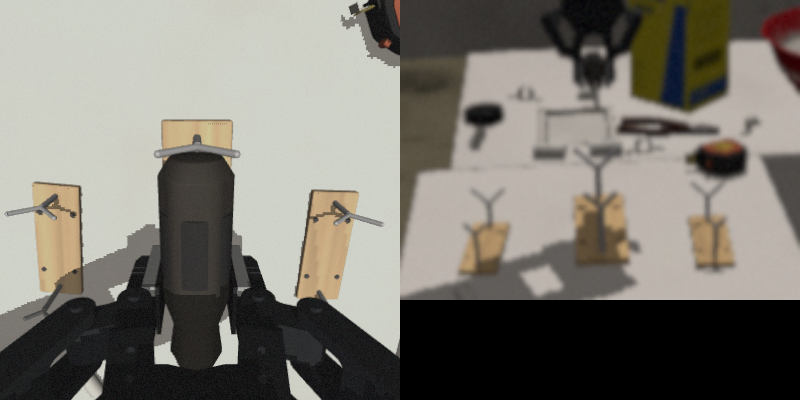

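```bash
python3 -c "
from h import *
plan((622.5,-40,190,-3.7))"
```

```text
now 4.8 [469.8 272.7 193. ] [ 1.7995e+02  1.3000e-01 -1.0400e+00] grip 28.370104629359062 F [-0.3  0.7 -0.6]
15.83 30.99 0.29 0.046
```

Request:
drive_tool(deltas="2 4 0.2 0;5 10 0.2 0.02;8 15.5 0.3 0.047;10 20 0.3 0.047;12.5 25 0.3 0.047;14.5 28.5 0.3 0.047;15.83 31 0.3 0.047;15.83 31 0.3 0.047;15.83 31 0.3 0.047;15.83 31 0.3 0.047")

```text
time_s: 6.05
ee_pos: [622.7, -38.9, 191.2]
tcp_rot: [-180.0, 0.0, -3.7]
ft_force: [-0.5, 0.0, 0.5]
grip_width: 27.8
```

```bash
python3 -c "
from h import *
t=shot('t3','top');s=shot('s3','side')
b=cv2.resize(t['color'][130:190,320:400,::-1],None,fx=5,fy=5,interpolation=2)
a=cv2.resize(s['color'][170:290,340:420,::-1],None,fx=5,fy=5,interpolation=2)
b=np.vstack([b,np.zeros((300,400,3),np.uint8)])
cv2.imwrite('pics/m3.png',np.hstack([b,a]))
o=s['o']['ee_pos'];y=np.radians(-3.7);u=np.array([-np.sin(y),np.cos(y),0])
tip=o+[0,0,20.5]-145*u
print(tip,proj(t,[tip,tip+100*u]),proj(s,[tip,tip+100*u]))
th=np.linspace(0,2*np.pi,9)
C=np.array([610.8,-226,60])
print('side pred ringA c',proj(s,[C,C-20*u]),'top/bottom',proj(s,[C+[0,0,33],C-[0,0,33]]))
plan((622.5,-40,45,-3.7))"
```

```text
6.05 [622.69146194 -38.91036975 191.22637022] [-1.79987739e+02  2.14816339e-02 -3.66179139e+00] [-0.49130113  0.0268747   0.50798077] [ 0.03064296 -0.00292109 -0.06022691]
6.1 [622.75556079 -38.95113449 191.3479889 ] [-1.79994096e+02  8.39769426e-03 -3.65955277e+00] [ 0.0757871   0.34317857 -0.44186949] [ 0.00643453 -0.05722302  0.00940925]
[ 613.3983761  -183.64889914  211.8479889 ] [[376.78639883 147.79776792]
 [340.1152497  146.14536815]] [[385.74756393 189.99143728]
 [381.28037491 172.4676566 ]]
side pred ringA c [[385.41687797 251.76010499]
 [386.34423221 256.44172062]] top/bottom [[385.94535083 240.75214264]
 [384.89727133 262.44995159]]
now 6.15 [622.8 -39.1 191.4] [-180.     -0.     -3.67] grip 27.58188901231909 F [ 0.6  0.6 -0.1]
-0.03 0.09 14.64 0.001
```

View pics/m3.png

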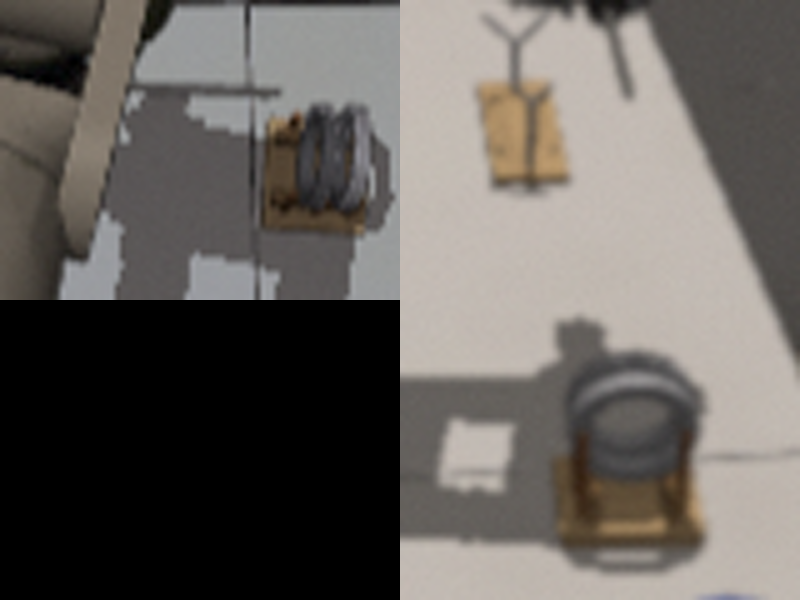

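Request:
drive_tool(deltas="0 0 5 0;0 0 10 0;0 0 13 0;0 0 14.6 0;0 0 14.6 0;0 0 14.6 0;0 1.5 14.6 0;0 3 14.6 0;0 4.5 14.6 0;0 5.5 14.6 0;0 5.5 14.6 0")

```text
time_s: 7.52
ee_pos: [619.4, -95.7, 45.3]
tcp_rot: [180.0, -0.0, -3.8]
ft_force: [-1.2, 1.3, -0.5]
grip_width: 28.0
```

Request:
drive_tool(deltas="0 1 0 0;0 2 0 0;0 3 0 0;0 4 0 0;0 5 0 0;0 5.7 0 0;0 6.2 0 0;0 6.2 0 0;0 6.2 0 0")

```text
time_s: 8.65
ee_pos: [615.4, -156.4, 45.3]
tcp_rot: [-180.0, 0.0, -3.7]
ft_force: [-0.3, 0.2, -1.2]
grip_width: 28.1
```

```bash
python3 -c "
from h import *
t=shot('t4','top');s=shot('s4','side')
b=cv2.resize(t['color'][130:190,340:420,::-1],None,fx=5,fy=5,interpolation=2)
a=cv2.resize(s['color'][220:280,350:430,::-1],None,fx=5,fy=5,interpolation=2)
cv2.imwrite('pics/m4.png',np.vstack([b,a]))
plan()"
```

```text
8.65 [ 615.41149924 -156.3599753    45.27642103] [-1.79992911e+02  4.71542107e-03 -3.70806152e+00] [-0.30352092  0.19202621 -1.21436131] [ 0.03115862 -0.02203164 -0.02216974]
8.7 [ 615.44718461 -156.33257032   45.31567736] [-1.79997354e+02 -1.30134097e-04 -3.70046658e+00] [ 0.23723542  0.43506108 -1.26242459] [-0.05195678 -0.06267015 -0.01592943]
now 8.75 [ 615.4 -156.3   45.3] [-1.7999e+02  1.0000e-02 -3.7100e+00] grip 28.502096484708332 F [ 0.1  0.4 -0.8]
```

View pics/m4.png

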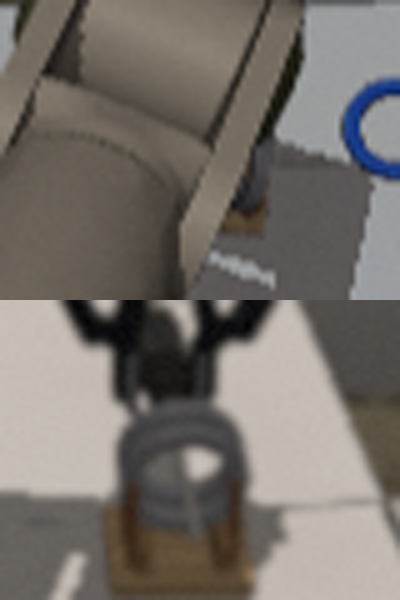

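The shaft runs through both bores, with the tip showing past the front ring at about (389,266). No contact force, so I'll lift.

Request:
drive_tool(deltas="0 0 -0.7 0;0 0 -1.3 0;0 0 -1.7 0;0 0 -2.1 0;0 0 -2.5 0;0 0 -3 0;0 0 -3.8 0;0 0 -4.8 0;0 0 -5.8 0;0 0 -7 0;0 0 -8 0;0 0 -9 0")

```text
time_s: 10.25
ee_pos: [615.4, -156.6, 136.0]
tcp_rot: [180.0, -0.0, -3.7]
ft_force: [-0.1, 0.2, -1.1]
grip_width: 28.0
```

Request:
drive_tool(deltas="0 0 -1 0;0 0 -2.2 0;0 0 -3.2 0;0 0 -4 0;0 0 -4.3 0;0 0 -4.3 0;0 0 -4.3 0;0 0 -4.3 0")

```text
time_s: 11.25
ee_pos: [615.3, -156.6, 178.0]
tcp_rot: [-180.0, 0.0, -3.7]
ft_force: [0.3, 0.1, -1.3]
grip_width: 27.9
```

```bash
python3 -c "
from h import *
s=shot('s5','side')
a=cv2.resize(s['color'][180:270,340:430,::-1],None,fx=5,fy=5,interpolation=2)
cv2.imwrite('pics/m5.png',a)
o=s['o']['ee_pos'];y=np.radians(-3.7);u=np.array([-np.sin(y),np.cos(y),0])
p=o+[0,0,20.5]
for k in(45,70,90,145): print(k,(proj(s,[p-k*u])-[340,180])*5)
plan((615,-100,200,-3),(469.5,272.7,200,-1))"
```

```text
11.25 [ 615.3088256  -156.6053998   177.99505929] [-1.79988929e+02  3.08384843e-02 -3.72562864e+00] [ 0.3185805   0.07832418 -1.2752673 ] [0.01750308 0.02197879 0.04290789]
45 [[232.37191268  91.76614561]]
70 [[238.62959794 116.98920301]]
90 [[243.81855727 137.92663383]]
145 [[258.99456636 199.2776217 ]]
now 11.3 [ 615.3 -156.6  178. ] [-1.7999e+02  3.0000e-02 -3.7300e+00] grip 28.067113010720565 F [-0.4  0.4 -1.5]
-0.4 -5.65 -2.2 -0.013
-17.34 -41.89 -2.18 -0.048
```

View pics/m5.png

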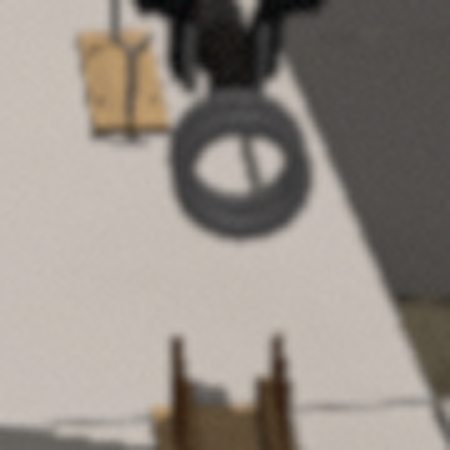

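Request:
drive_tool(deltas="-0.1 -0.4 -0.4 0;-0.5 -1.2 -0.8 0;-1 -2.4 -1.2 0;-1.7 -4.2 -1.6 0;-2.6 -6.4 -2 0;-3.7 -9 -2.2 -0.01;-4.9 -11.8 -2.2 -0.013;-6.1 -14.6 -2.2 -0.016;-7.3 -17.5 -2.2 -0.02;-8.5 -20.4 -2.2 -0.024;-9.7 -23.3 -2.2 -0.027;-10.9 -26.2 -2.2 -0.03")

```text
time_s: 12.8
ee_pos: [522.4, 113.9, 200.6]
tcp_rot: [-180.0, -0.0, -2.0]
ft_force: [0.5, -0.9, -0.0]
grip_width: 27.6
```

```bash
python3 -c "
from h import *
plan((469.5,272.7,200,-1))"
```

```text
now 12.8 [522.4 113.9 200.6] [-1.7999e+02 -2.0000e-02 -1.9600e+00] grip 27.60394696949115 F [ 0.5 -0.9 -0. ]
-5.83 -15.69 0.06 -0.017
```

Request:
drive_tool(deltas="-1 -2.7 0 0;-2 -5.4 0 0;-3 -8 0 -0.017;-3.9 -10.4 0 -0.017;-4.6 -12.3 0 -0.017;-5.1 -13.8 0 -0.017;-5.5 -14.8 0 -0.017;-5.75 -15.4 0 -0.017;-5.83 -15.7 0 -0.017;-5.83 -15.7 0 -0.017;-5.83 -15.7 0 -0.017")

```text
time_s: 14.18
ee_pos: [471.0, 270.5, 200.3]
tcp_rot: [180.0, 0.0, -1.1]
ft_force: [-0.1, 0.7, -1.2]
grip_width: 28.1
```

```bash
python3 -c "
from h import *
c=shot('w6');t=shot('t6','top')
w=pickle.load(open('w2.pkl','rb'))
a=cv2.resize(np.hstack([w['color'][140:400,240:400],c['color'][140:400,240:400]])[:,:,::-1],None,fx=1.25,fy=1.25)
b=cv2.resize(t['color'][180:232,205:285,::-1],None,fx=5,fy=5,interpolation=2)
a2=np.zeros((585,800,3),np.uint8);a2[:325,:400]=a;a2[325:585,:400]=b
s=shot('s6','side');e=cv2.resize(s['color'][120:220,280:360,::-1],None,fx=5,fy=5,interpolation=2);a2[:500,400:800]=e
cv2.imwrite('pics/m6.png',a2)
o=c['o']['ee_pos'];y=np.radians(-1);u=np.array([-np.sin(y),np.cos(y),0]);p=o+[0,0,20.5]
for k in(45,145): print(k,(proj(t,[p-k*u])-[205,180])*5,(proj(s,[p-k*u])-[280,120])*5+[400,0])
plan((469.9,272.7,65,-1))"
```

```text
14.175 [471.04844692 270.52315606 200.28207689] [ 1.79995425e+02  5.23451040e-04 -1.05895920e+00] [-0.11525994  0.66256627 -1.20455628] [ 0.0105781  -0.02145185 -0.02812762]
14.225 [471.03240046 270.52690238 200.26968423] [ 1.79997521e+02  1.04039768e-03 -1.06075390e+00] [ 0.97590016  0.03952313 -1.28010787] [-0.02233037 -0.04340189 -0.02405743]
14.275 [471.00532279 270.56680499 200.27780803] [ 1.79998228e+02  3.39976262e-03 -1.05912454e+00] [-0.57276313 -0.66248542 -0.44584624] [-0.00421458 -0.03623632  0.01313877]
45 [[102.78356109 108.94051746]] [[590.63728684  56.95657097]]
145 [[289.68530067 109.32253504]] [[596.03413765 113.97889444]]
now 14.325 [471.  270.6 200.3] [180.     0.    -1.05] grip 27.762242617890813 F [-0.6  0.1 -1.2]
-0.11 -0.21 13.53 -0.001
```

View pics/m6.png

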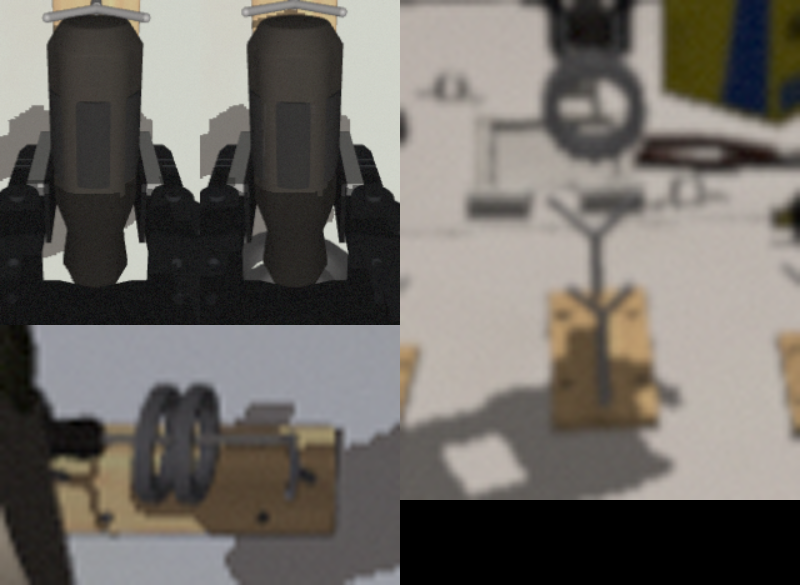

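Request:
drive_tool(deltas="-0.08 -0.23 0.5 0;-0.08 -0.23 1.7 0;-0.08 -0.23 3.2 0;-0.08 -0.23 5 0;-0.08 -0.23 6.8 0;-0.08 -0.23 8.4 0;-0.08 -0.23 9.8 0;-0.08 -0.23 10.8 0;-0.08 -0.23 11.4 0;-0.08 -0.23 11.8 0;-0.08 -0.23 12 0;-0.08 -0.23 12 0")

```text
time_s: 15.82
ee_pos: [470.2, 273.2, 80.4]
tcp_rot: [-180.0, -0.0, -1.0]
ft_force: [-0.1, -0.3, -1.9]
grip_width: 27.9
```

Request:
drive_tool(deltas="0 0 0.3 0;0 0 0.6 0;0 0 0.9 0;0 0 1.2 0;0 0 1.4 0;0 0 1.5 0;0 0 1.5 0;0 0 1.5 0;0 0 1.5 0")

```text
time_s: 16.95
ee_pos: [470.1, 273.2, 65.4]
tcp_rot: [-180.0, -0.0, -1.0]
ft_force: [0.0, -0.1, -0.8]
grip_width: 27.9
```

```bash
python3 -c "
from h import *
plan((470.3,272.9,64.5,-1))"
```

```text
now 16.95 [470.1 273.2  65.4] [-1.80e+02 -1.00e-02 -1.03e+00] grip 27.90782976573777 F [ 0.  -0.1 -0.8]
0.02 0.03 0.09 -0.001
```

Request:
drive_tool(deltas="0 0 0.05 0;0 0 0.1 0;0 0 0.1 0;0 0 0.1 0")

```text
time_s: 17.45
ee_pos: [470.3, 273.2, 64.6]
tcp_rot: [-180.0, -0.0, -1.0]
ft_force: [-0.1, 0.3, 4.8]
grip_width: 28.0
```

Request:
drive_tool(deltas="0 0 0 0;0 0 0 0;0 0 0 0;0 0 0 0;0 0 0 0;0 0 0 0;0 0 0 0;0 0 0 0", grip=7)

```text
time_s: 18.45
ee_pos: [470.2, 273.1, 64.3]
tcp_rot: [-180.0, -0.0, -1.0]
ft_force: [-0.6, -0.2, 0.2]
grip_width: 69.6
```

Request:
drive_tool(deltas="0 0 -0.5 0;0 0 -1.5 0;0 0 -3.5 0;0 0 -6 0;0 0 -9 0;0 0 -12 0;0 0 -15 0;0 0 -15 0;0 0 -15 0;0 0 -15 0;0 0 -15 0")

```text
time_s: 19.82
ee_pos: [469.9, 273.1, 213.7]
tcp_rot: [180.0, 0.1, -1.0]
ft_force: [0.9, 0.0, -0.5]
grip_width: 70.0
```

```bash
python3 -c "
from h import *
c=shot('w7');t=shot('t7','top');s=shot('s7','side')
b=cv2.resize(t['color'][180:230,200:280,::-1],None,fx=5,fy=5,interpolation=2)
e=cv2.resize(s['color'][150:210,280:360,::-1],None,fx=5,fy=5,interpolation=2)
a=c['color'][:,120:520,::-1]
im=np.zeros((550,800,3),np.uint8);im[:400,:400]=a;im[:250,400:]=b;im[250:,400:]=e
cv2.imwrite('pics/m7.png',im)"
```

```text
19.825 [469.93005609 273.058006   213.70078091] [ 1.79979251e+02  6.63865470e-02 -1.03590484e+00] [ 0.86737947  0.0226223  -0.51590212] [0.0012309  0.0200689  0.04644506]
19.875 [469.99807187 273.10502056 213.84215015] [ 1.79986063e+02  4.85473709e-02 -1.03350223e+00] [-0.20619334 -0.29226971 -0.22896242] [-0.00195597 -0.02096276  0.01809188]
19.925 [470.01905399 273.08566998 213.94235643] [ 1.79985931e+02  4.08336763e-02 -1.03303226e+00] [-0.57585198  0.27096848 -1.01560091] [-0.02577123 -0.01478141  0.01703204]
```

View pics/m7.png

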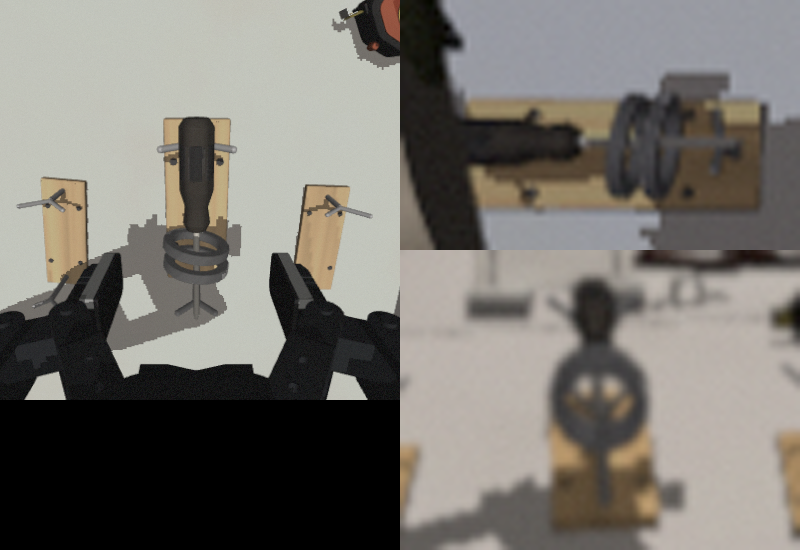

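Both rings hang on the shaft between the handle and the shaft fork. The handle lies in its fork and the gripper is clear. I'll let the scene settle, check for motion, then hand in.

Request:
drive_tool(deltas="0 0 0 0;0 0 0 0;0 0 0 0;0 0 0 0;0 0 0 0;0 0 0 0;0 0 0 0;0 0 0 0;0 0 0 0;0 0 0 0;0 0 0 0;0 0 0 0")

```text
time_s: 21.48
ee_pos: [470.1, 273.1, 214.3]
tcp_rot: [180.0, 0.0, -1.0]
ft_force: [0.0, -0.5, -0.3]
grip_width: 69.9
```

```bash
python3 -c "
from h import *
from bench import ctrl
f=lambda: ctrl.camera('wrist')['color'][100:330,270:370].astype(int)
a=f();b=f();[f() for _ in range(4)];d=f();print(abs(a-b).mean(),abs(a-d).mean(),abs(a-d).max())
c=pickle.load(open('w7.pkl','rb'));print(at_z(c,[(317,118),(317,231),(315.5,318)],[90,85,85]).round(1))
t0=pickle.load(open('c0.pkl','rb'))['top']['color'];t=ctrl.camera('top')['color']
print('small ring diff',abs(t0[200:225,385:415].astype(int)-t[200:225,385:415]).mean())
print(ctrl.finish_job())"
```

```text
1.833927536231884 1.849840579710145 54
[[472.  329.7  90. ]
 [470.2 228.8  85. ]
 [467.1 132.6  85. ]]
small ring diff 5.103111111111111
the job is handed in; nothing more can be done
None
```

I did the job and handed it in at about 22 s of the 54 s allowed; no verdict was reported. The arm gripped the dark screwdriver by its handle, passed the shaft through both large rings, lifted them together and laid the tool back in the largest rest.

**Ring pickup:** the side view showed both rings on the shaft with the tool about 198 mm up, so their centres were near 180 mm. The largest force reading between moves was about 5 N.

**Final position:** the last pictures show the tool in both forks, within about 2 mm of where it first lay. The rings hang roughly 22 and 43 mm in front of the handle. The shaft fork is about 75 mm from the handle, and the gripper is well clear.

**Motion at hand-in:** frames 0.3 s apart differed no more than frames 0.05 s apart (about 1.8 grey levels, which looks like image noise), so nothing was visibly moving.

**Less certain:**
- **Small rings:** I never went near them, but the before-and-after check of that area differed by 5.1 grey levels. I put that down to changed shadows and did not look at a picture to confirm it.
- **Tip position:** just after the lift the tip appeared about 2 pixels off its predicted place. The later view showed the tool unmoved in the grip.

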